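# Load the mill jar and hold its locking pin drawn

## Robot

A 6-joint arm with a two-finger parallel gripper is mounted at the origin on a cart in front of the work surface, level with it; the furniture and walls round the work are solid. World frame = base frame: x ahead of the robot, y to its left, z up, the work surface at z = 0. Lengths are in m, angles in rad, forces in N, time in s.
With the tool pointing down it reaches from about 0.25 to 0.8 m from the base axis. Payload 3.9 kg.
Tool frame: the origin (TCP) lies on the mounting face of the last link; the fingertips stand ahead of it and the grasp point (between the pads) lies 155 mm ahead of it (nose_length is the z of the fingertips in the tool frame, in m); z points along the fingers, y is the line along which they close (so a half turn about z gives the same grasp; the last joint's range is limited). The gripper opens to 85 mm and grips with 20 to 120 N. Pads are 22 mm wide; open, the fingers measure 114 mm over their backs; the gripper's body (76 mm by 85 mm) begins 54 mm behind the grasp point. The pads swing forward as they close: fully open they stand 13 mm farther back than shut.
Start: joints at [1.126, 0.26, -0.138, 1.173, 0, 1.571], TCP at [0.226, 0.474, 0.405] pointing down, gripper open.
Joint ranges: [-2.78, 2.78], [-0.83, 1.72], [-1.28, 1.37], [-1.9, 2.12], [-1.57, 1.48], [-3.14, 3.14]. Speed limits (rad/s): [2.57, 2.57, 3.14, 3.14, 3.14, 3.14].

## Interface

Orientations are given as a unit quaternion [w, x, y, z].
In Python, from plant import read_state, camera, finish_job, look_for, place_of, nose_length gives the robot as it stands.
- The arm moves only by the tool play_rows, never from a script. Its argument "deltas" is a list that holds one entry, the list of rows, each a list of 6 numbers: the shift along the tool's x, y, z scaled (see below), then the turn, a rotation vector about the tool's x, y, z scaled (see below). In form: [[[dx, dy, dz, ax, ay, az], ...]]. A call has 1 to 10 rows; each row is the pose to reach, as a shift and turn from the pose commanded when the call began, along the tool's axes at that moment; what a row does not reach only later rows make up. The controller multiplies each number of a shift by 15 cm and each number of a turn by 90 degrees. A row lasts 1/8 s, in which the tool goes at most 62.5 mm and 10.7 degrees, less where a joint would pass 70% of its speed; a pose out of reach is approached as far as the arm can. A call with a number of a shift or a turn outside -1 to 1 is refused whole. A call with a gripper value outside its range is refused whole. "hand" is the closure, from 0 (fully open) to 1 (shut), set as the call begins (left out, the last holds). The fingers move at their own pace and stop on an object; "squeeze" is the grip in N (left out, the last holds). Time passes only in rows, so rows that repeat a pose let the fingers close. It gives the time, the measured TCP pose, the force, the opening and the grip force at its end, in the units of the state.
- read_state(): the state, without advancing time (a new reading comes with each control period).
- camera(name): name is "scene" or "top" or "wrist"; returns a dict with "image" (420x560x3 uint8, red, green, blue), "fx", "fy", "cx", "cy" (pixels), "R" (3x3) and "t" (3): a world point X has camera coordinates R X + t. Camera axes: x right, y down, z forward; pixel columns grow to the right and rows downward; lengths in m; the calibration is good to about 2 mm. A picture is of the moment at which its call begins. There is no depth.
- finish_job(): hands the job in; it is judged then, once.
Trained networks look in a picture, given as the dict that the camera call returned (one of the last four; its "shot" number tells which), for a name from the list of things; names that differ only in an ending like _2 or _b are one class to them, and where a whole thing is asked for, a point or a joint stands for the part that bears it (a point fixed in the world has none). Each returns a list of dicts, best first, with "score" (0 to 1); they miss things now and then, are a little off and sometimes report something else, mostly with a low value. They report only what shows in the picture. A call takes as long as a camera call.
- look_for(target, picture): "bbox" ([centre column, centre row, width, height] in pixels, round what is visible of it).
- place_of(target, picture): "xy" ([column, row] in pixels: a listed point, or the origin of a listed thing).
The state is a dict: "t": time; "qpos": joint angles; "qvel": joint speeds; "joint_torque": joint torques, N m; "eef_pos": TCP position; "tcp_rot": TCP orientation; "wrist_force": force on the tool from outside, world axes, zero at the start; "moment": the same for the moment, N m; "finger_gap": finger opening in m; "grasp_force": force on a finger pad.
Only numpy, scipy, OpenCV 4.12 (cv2) and the standard library are available. Lean on these libraries where they do the work, as an engineer would, in place of code of your own. Each camera call takes 0.05 s, during which the arm holds its last target. There are 200 camera calls.

## Task

Load the ball mill station: take the steel ball off its little rest, lower it gently all the way to the floor of the open jar and let go of it there, without dropping it. Then grip the knurled head of the locking pin and draw the pin straight up, without forcing it sideways in its snug guide, until the dark groove on its shank is level with the top of the guide (about 30 mm up), and stay there: finish while still gripping the pin, half drawn and still in its guide. Leave the beaker, the tape roll and the timer alone.

Things in the scene. Friction and masses are not known exactly. Their poses are not given: they have to be found in the camera images.
- station: fixed mill station, place and yaw vary: dark base plate 150 (x) x 250 (y) x 12 mm, origin at the centre of its underside on the bench, z up. On it: open steel jar, its axis at own y = -50 mm, outside 132, rim 70 mm above the bench; and the pin's guide, its axis at own y = +90 mm, a 50 x 50 mm aluminium block from z = 44 to 84 mm on a column (+x side), above a steel tongue (z 12 to 32 mm)
- jar_floor (a point): centre of the jar's inner floor, 18 mm above the bench; the jar is 124 mm across inside and 52 mm deep
- guide_top (a point): centre of the bore's mouth in the guide's top face, 84 mm above the bench; an upright bore 17.5 mm across runs through guide and tongue
- pin: loose locking pin, about 0.25 kg, upright in the bore: shank 16 mm across, 70 mm long; above it a round knurled head, 26 mm across, 50 mm tall, resting on the guide's top at the start. Origin at its tip's centre, own z up to the head. Raised 18 mm the tip clears the tongue; raised 70 mm it leaves the guide. Slides freely, no spring, falls back if let go
- pin_groove (a point): centre of the dark groove round the shank, on the pin's axis 40 mm above the tip; hidden 30 mm below the guide's top at the start
- pin_grip (a point): point on the pin's axis in the middle of its head, 95 mm above the tip; at the start 109 mm above the bench
- ball_center (a point): centre of the loose polished steel ball, 36 mm across, 0.19 kg; at the start 40 mm above the bench on its rest. The point does not move as the ball rolls
- ball: the same steel ball; its axes turn as it rolls, so use the ball's centre instead
- ball_rest: fixed grey rest under the ball: foot 48 mm across and 5 mm high, upright tube 28 mm across up to 26 mm above the bench; origin at the centre of its underside
- beaker: small glass beaker, 45 mm across, 58 mm tall, to be left alone; origin at the centre of its underside
- tape_roll: roll of tape lying flat, 78 mm across, 19 mm tall, to be left alone; origin at the centre of its underside
- timer: small bench timer lying flat, 70 x 62 x 18 mm, to be left alone; origin at the centre of its underside

How it is judged:
By the outcome, as a careful person would: the job done as asked, in the order asked, and still so for the second after the job is handed in, while the arm keeps its last pose, push and grip.
It also fails if it takes over 51 s, if anything falls off the work surface, if the arm or the gripper's body presses on something with over 40 N, if the wrist force passes 120 N, or if a joint passes its speed limit or range.

## Working session

There is one attempt and no reset: what is moved stays moved. The work goes in short steps, Python scripts to look and compute and a tool call to move; the robot and the scene stay as the last step left them, time stands still between calls to the robot, and variables do not carry over. Pictures are saved under pics/ and viewed, at most 10 in all, crops included, and the job is handed in when it is done.

Besides the shell and the picture viewer there is one more tool, called after "Request:" as name(argument=value, ...), one argument or row to a line, values as JSON. play_rows: Moves the arm, as the interface text tells. Shifts and turns lie within -1 to 1; 1 stands for 15 cm of shift or 90 degrees of turn. Its arguments: {"type":"object","properties":{"deltas":{"type":"array","items":{"type":"array","items":{"type":"array","items":{"type":"number"}}}},"hand":{"type":"number"},"squeeze":{"type":"number"}},"required":["deltas"]}

```bash
mkdir -p pics; cat > h.py <<'E'
import numpy as np, cv2
from scipy.spatial.transform import Rotation as Ro
from plant import *
def ray(p,uv):
    R=np.array(p["R"]);t=np.array(p["t"])
    d=R.T@np.array([(uv[0]-p["cx"])/p["fx"],(uv[1]-p["cy"])/p["fy"],1.]); return -R.T@t,d
def atz(p,uv,z):
    c,d=ray(p,uv); return c+d*(z-c[2])/d[2]
def proj(p,X):
    c=np.array(p["R"])@np.array(X)+np.array(p["t"]); return np.array([p["fx"]*c[0]/c[2]+p["cx"],p["fy"]*c[1]/c[2]+p["cy"]])
def save(p,n): cv2.imwrite("pics/"+n,np.array(p["image"])[:,:,::-1])
def rot(s): 
    q=s["tcp_rot"]; return Ro.from_quat([q[1],q[2],q[3],q[0]]).as_matrix()
Z=dict(ball_center=.04,ball_rest=0,jar_floor=.018,guide_top=.084,pin_grip=.109,pin=.014,station=0,beaker=0,tape_roll=0,timer=0)
E
python3 - <<'E'
from h import *
s=read_state();print(s["eef_pos"],s["tcp_rot"],s["finger_gap"],nose_length, rot(s).round(3).tolist())
ps=[]
for c in("top","scene"):
    p=camera(c);save(p,c+"0.png")
    for k in Z:
        r=place_of(k,p)[:2]
        for q in r: print(c,k,round(q["score"],2),np.round(q["xy"]),atz(p,q["xy"],Z[k]).round(3))
    ps.append(p["image"])
cv2.imwrite("pics/both.png",cv2.resize(np.hstack(ps)[:,:,::-1],(800,300)))
E
```

```text
[0.22573225 0.47360002 0.40385024] [-2.15515932e-04  2.20545377e-01  9.75376222e-01 -9.57019738e-04] 0.08538431744145523 0.1734 [[-0.903, 0.43, -0.001], [0.43, 0.903, -0.002], [-0.0, -0.002, -1.0]]
top ball_center 0.4 [243. 232.] [0.451 0.091 0.04 ]
top ball_rest 0.67 [342. 226.] [ 0.484 -0.212  0.   ]
top ball_rest 0.4 [242. 239.] [0.435 0.096 0.   ]
top jar_floor 0.94 [385. 210.] [ 0.535 -0.343  0.018]
top jar_floor 0.35 [245. 238.] [0.436 0.086 0.018]
top guide_top 0.38 [343. 226.] [ 0.475 -0.203  0.084]
top pin_grip 0.44 [351. 220.] [ 0.487 -0.22   0.109]
top pin_grip 0.23 [308. 256.] [ 0.383 -0.099  0.109]
top pin 0.58 [343. 226.] [ 0.484 -0.213  0.014]
top station 0.76 [371. 216.] [ 0.519 -0.303  0.   ]
top station 0.53 [348. 221.] [ 0.5  -0.23  0.  ]
top beaker 0.69 [200. 172.] [0.641 0.241 0.   ]
top tape_roll 0.6 [307. 253.] [ 0.398 -0.105  0.   ]
top tape_roll 0.59 [346. 218.] [ 0.511 -0.223  0.   ]
top timer 0.77 [168. 244.] [0.413 0.321 0.   ]
scene ball_center 0.49 [229. 239.] [0.439 0.101 0.04 ]
scene ball_rest 0.47 [234. 253.] [0.444 0.095 0.   ]
scene ball_rest 0.17 [422. 264.] [ 0.574 -0.336  0.   ]
scene jar_floor 0.97 [424. 262.] [ 0.552 -0.342  0.018]
scene guide_top 0.85 [366. 239.] [ 0.487 -0.222  0.084]
scene pin_grip 0.57 [366. 230.] [ 0.481 -0.221  0.109]
scene station 0.63 [402. 273.] [ 0.514 -0.303  0.   ]
scene beaker 0.81 [226. 214.] [0.626 0.22  0.   ]
scene tape_roll 0.79 [296. 285.] [ 0.374 -0.102  0.   ]
```

View pics/top0.png

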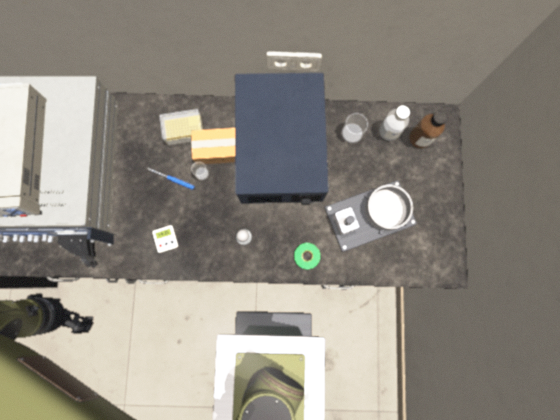

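View pics/scene0.png

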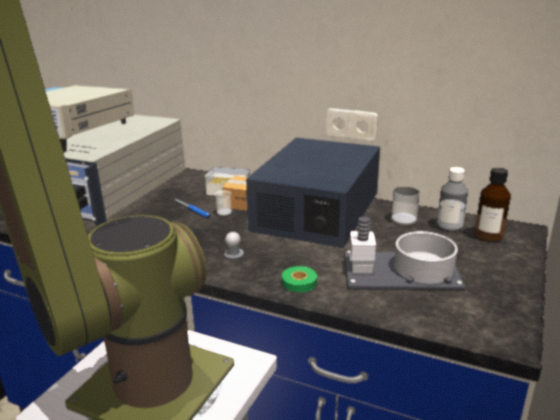

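The views agree roughly: ball ≈(0.443, 0.096), jar ≈(0.543, -0.342), pin ≈(0.484, -0.221). In the top view the ball is at (243,235), the white guide at (347,220) and the jar at (388,208). The tape is at (307,256), the timer at (165,238) and the beaker at (200,172). I'll move above the ball.

Request:
play_rows(
  deltas=[
    [[-0.3,-0.2,0,0,0,0],[-0.65,-0.45,0,0,0,0],[-1,-0.7,0,0,0,0]],
  ],
  hand=0,
)

```text
t: 1.48
eef_pos: [0.3147, 0.3168, 0.4048]
tcp_rot: [0.0, 0.22, 0.976, 0.0]
wrist_force: [1.1, -0.4, 0.6]
finger_gap: 0.0855
grasp_force: 0.0
```

Request:
play_rows(
  deltas=[
    [[-0.35,-0.25,0.1,0,0,0.1],[-0.7,-0.48,0.25,0,0,0.2],[-1,-0.7,0.4,0,0,0.3],[-1,-0.7,0.4,0,0,0.4]],
  ],
)

```text
t: 1.98
eef_pos: [0.405, 0.1554, 0.3433]
tcp_rot: [-0.0, 0.516, 0.857, -0.001]
wrist_force: [0.6, 0.2, 1.2]
finger_gap: 0.0851
grasp_force: 0.0
```

```bash
python3 - <<'E'
from h import *
s=read_state();print(s["t"],s["eef_pos"], rot(s).round(3).tolist(),s["qpos"],nose_length)
p=camera("wrist");save(p,"w1.png")
for k in Z:
    for q in place_of(k,p)[:2]: print(k,round(q["score"],2),np.round(q["xy"]),atz(p,q["xy"],Z[k]).round(4))
print(look_for("ball",p)[:2])
E
```

```text
1.975 [0.40500415 0.15544986 0.34329582] [[-0.467, 0.884, -0.002], [0.884, 0.467, -0.002], [-0.001, -0.003, -1.0]] [ 3.66768206e-01  1.45145874e-01 -4.55926887e-01  9.72348776e-01
 -8.40899469e-04  1.45138697e+00] 0.1734
ball_center 0.56 [294. 283.] [0.4426 0.0966 0.04  ]
ball_rest 0.87 [291. 265.] [0.4423 0.0942 0.    ]
jar_floor 0.36 [420.  12.] [0.4271 0.3258 0.018 ]
jar_floor 0.3 [290. 268.] [0.4381 0.0987 0.018 ]
beaker 0.77 [548. 234.] [0.6382 0.2331 0.    ]
beaker 0.55 [290. 267.] [0.4421 0.0922 0.    ]
timer 0.89 [419.  12.] [0.4295 0.3324 0.    ]
[{'bbox': [292.3, 287.4, 40.0, 44.1], 'score': 0.97}]
```

View pics/w1.png

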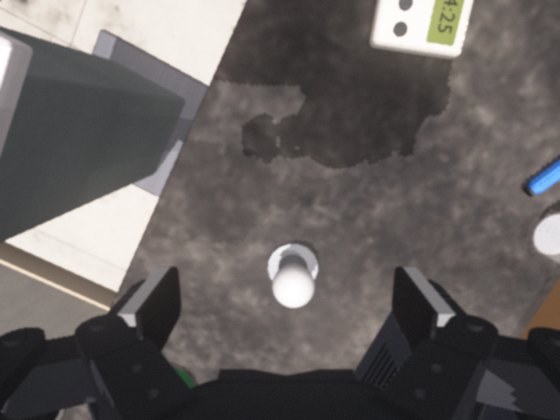

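The ball is at (293,287) above its grey foot at (292,266), so its world position is about (0.4425, 0.095). I'll move over it and recheck from closer.

Request:
play_rows(
  deltas=[
    [[-0.25,0.015,0.15,0,0,0],[-0.476,0.03,0.35,0,0,0],[-0.476,0.03,0.49,0,0,0],[-0.476,0.03,0.49,0,0,0]],
  ],
)

```text
t: 3.08
eef_pos: [0.4416, 0.0979, 0.2699]
tcp_rot: [-0.001, 0.511, 0.859, -0.001]
wrist_force: [0.3, 0.4, 0.8]
finger_gap: 0.0853
grasp_force: 0.0
```

```bash
cat >> h.py <<'E'
def bbc(p,k):
    for b in look_for(k,p)[:2]: print(" bb",k,round(b["score"],2),np.round(b["bbox"]),atz(p,b["bbox"][:2],Z.get(k,.04)).round(4))
def pl(p,ks):
    for k in ks:
        for q in place_of(k,p)[:2]: print(k,round(q["score"],2),np.round(q["xy"]),atz(p,q["xy"],Z[k]).round(4))
E
python3 - <<'E'
from h import *
s=read_state();print(s["t"],s["eef_pos"], rot(s).round(3).tolist())
p=camera("wrist");pl(p,["ball_center","ball_rest"]);bbc(p,"ball");print(proj(p,[.4425,.0945,.04]))
save(p,"w2.png")
E
```

```text
3.075 [0.44156381 0.09785444 0.26987836] [[-0.477, 0.879, -0.004], [0.879, 0.477, -0.001], [0.001, -0.004, -1.0]]
ball_center 0.6 [286. 238.] [0.4427 0.0942 0.04  ]
ball_rest 0.61 [284. 222.] [0.4421 0.0919 0.    ]
 bb ball 0.74 [288. 238.  60.  67.] [0.4438 0.0954 0.04  ]
[285.8015819  237.94361006]
```

View pics/w2.png

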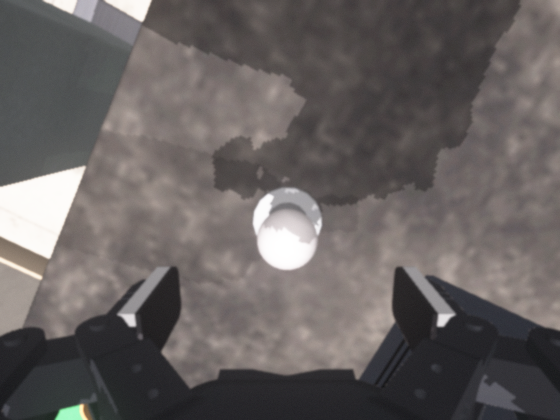

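The ball is at (288,239), centred between the fingers. Descending to TCP z ≈ 0.199.

Request:
play_rows(
  deltas=[
    [[-0.026,0,0.15,0,0,0],[-0.026,0,0.3,0,0,0],[-0.026,0,0.42,0,0,0],[-0.026,0,0.473,0,0,0],[-0.026,0,0.473,0,0,0]],
  ],
)

```text
t: 3.9
eef_pos: [0.4444, 0.095, 0.2005]
tcp_rot: [0.0, 0.511, 0.86, 0.0]
wrist_force: [0.3, -0.1, -0.2]
finger_gap: 0.0853
grasp_force: 0.0
```

```bash
python3 - <<'E'
from h import *
s=read_state();print(s["t"],s["eef_pos"],rot(s).round(4).tolist())
p=camera("wrist");pl(p,["ball_center"]);bbc(p,"ball");save(p,"w3.png")
E
```

```text
3.9 [0.44437407 0.09502974 0.20052745] [[-0.4778, 0.8784, 0.0002], [0.8784, 0.4778, 0.0], [-0.0001, 0.0002, -1.0]]
ball_center 0.68 [281. 286.] [0.4426 0.0948 0.04  ]
 bb ball 0.89 [283. 289.  88.  91.] [0.4438 0.0938 0.04  ]
```

View pics/w3.png

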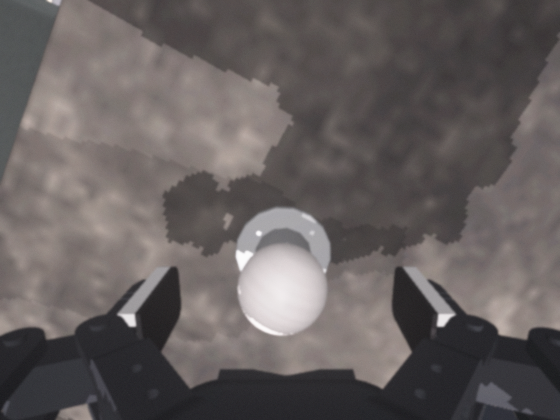

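The ball is at (282,289), about 1 mm off the finger mid-line. I'll correct that and close.

Request:
play_rows(
  deltas=[
    [[-0.002,-0.009,0.008,0,0,0],[-0.002,-0.009,0.008,0,0,0],[-0.002,-0.009,0.008,0,0,0],[-0.002,-0.009,0.008,0,0,0],[-0.002,-0.009,0.008,0,0,0],[-0.002,-0.009,0.008,0,0,0],[-0.002,-0.009,0.008,0,0,0],[-0.002,-0.009,0.008,0,0,0]],
  ],
  hand=1,
  squeeze=40,
)

```text
t: 5.05
eef_pos: [0.4433, 0.0939, 0.1993]
tcp_rot: [0.0, 0.511, 0.859, 0.0]
wrist_force: [-1.5, 0.1, 5.4]
finger_gap: 0.034
grasp_force: 39.4
```

Request:
play_rows(
  deltas=[
    [[0,0,-0.08,0,0,0],[0,0,-0.2,0,0,0],[0,0,-0.35,0,0,0],[0,0,-0.5,0,0,0],[0,0,-0.5,0,0,0]],
  ],
)

```text
t: 5.68
eef_pos: [0.4441, 0.0941, 0.2756]
tcp_rot: [0.001, 0.511, 0.859, 0.001]
wrist_force: [0.8, -0.2, -2.5]
finger_gap: 0.034
grasp_force: 40.1
```

```bash
python3 - <<'E'
from h import *
import plant
s=read_state();print(s["t"],s["eef_pos"],s["finger_gap"],s["grasp_force"],s["wrist_force"],plant.nose_length)
p=camera("wrist");print(proj(p,s["eef_pos"]+rot(s)@[0,0,.155]),proj(p,s["eef_pos"]+rot(s)@[0,0,.159]))
pl(p,["ball_center"]);bbc(p,"ball");save(p,"w4.png")
E
```

```text
5.675 [0.44410169 0.09406381 0.27558055] 0.033962597560264624 40.11273980140686 [ 0.75645268 -0.18010074 -2.51025598] 0.1734
[285.60508605 293.77563509] [285.61057163 288.88695988]
ball_center 0.87 [288. 286.] [0.4644 0.062  0.04  ]
 bb ball 0.91 [286. 290.  91.  93.] [0.4645 0.0586 0.04  ]
```

View pics/w4.png

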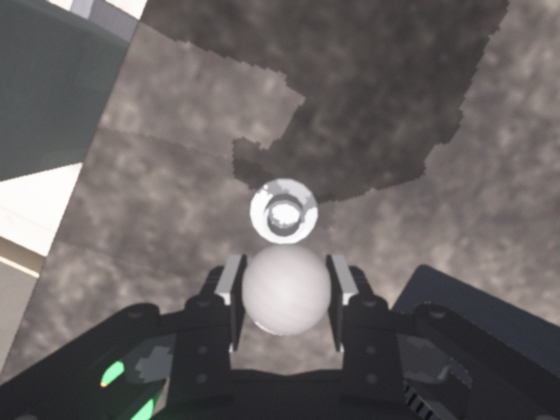

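Ball held: it's at (286,290) between the pads, and the rest is empty at (284,212). I'll raise it and carry it over the jar.

Request:
play_rows(
  deltas=[
    [[-0.05,0,-0.3,0,0,0],[-0.2,-0.05,-0.6,0,0,0],[-0.45,-0.15,-0.7,0,0,0],[-0.7,-0.22,-0.7,0,0,0],[-0.95,-0.27,-0.7,0,0,0]],
  ],
)

```text
t: 6.45
eef_pos: [0.4754, -0.0518, 0.3781]
tcp_rot: [-0.001, 0.511, 0.859, -0.0]
wrist_force: [0.4, 0.7, -2.5]
finger_gap: 0.0339
grasp_force: 40.8
```

Request:
play_rows(
  deltas=[
    [[-0.25,-0.07,0,0,0,0],[-0.5,-0.14,0,0,0,0],[-0.75,-0.2,0,0,0,0],[-1,-0.27,0,0,0,0]],
  ],
)

```text
t: 6.95
eef_pos: [0.5116, -0.203, 0.3773]
tcp_rot: [-0.001, 0.511, 0.859, -0.0]
wrist_force: [1.1, -0.1, -1.2]
finger_gap: 0.0335
grasp_force: 40.8
```

```bash
python3 - <<'E'
from h import *
s=read_state();print(s["t"],s["eef_pos"],rot(s).round(3).tolist(),s["grasp_force"])
p=camera("wrist");pl(p,["jar_floor","guide_top","pin_grip","station"]);bbc(p,"pin_grip");save(p,"w5.png")
E
```

```text
6.95 [ 0.51162502 -0.20296641  0.37733339] [[-0.477, 0.879, -0.003], [0.879, 0.477, 0.001], [0.002, -0.002, -1.0]] 40.77173352241516
jar_floor 0.71 [248. 318.] [ 0.5423 -0.3424  0.018 ]
guide_top 0.94 [252. 207.] [ 0.4885 -0.2161  0.084 ]
pin_grip 0.77 [248. 211.] [ 0.4866 -0.213   0.109 ]
station 0.91 [253. 268.] [ 0.5232 -0.298   0.    ]
 bb pin_grip 0.69 [249. 215.  46.  53.] [ 0.4888 -0.2152  0.109 ]
```

View pics/w5.png

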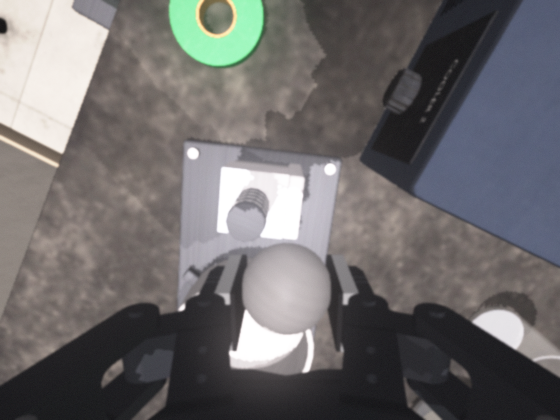

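The pin head is at (249,215) on the white guide block at (260,203). The jar is partly hidden behind the ball at around (265,340), and the tape roll (217,20) and instrument are clear. The jar axis comes out at (0.543,-0.342).

Request:
play_rows(
  deltas=[
    [[-0.25,-0.07,0,0,0,0],[-0.5,-0.14,0,0,0,0],[-0.75,-0.2,0,0,0,0],[-0.917,-0.259,0.1,0,0,0],[-0.917,-0.259,0.3,0,0,0],[-0.917,-0.259,0.3,0,0,0],[-0.917,-0.259,0.3,0,0,0]],
  ],
)

```text
t: 8.12
eef_pos: [0.5432, -0.3405, 0.3342]
tcp_rot: [-0.0, 0.511, 0.86, 0.0]
wrist_force: [0.7, 0.6, -2.3]
finger_gap: 0.0338
grasp_force: 40.7
```

```bash
python3 - <<'E'
from h import *
s=read_state();print(s["t"],s["eef_pos"],rot(s).round(4).tolist(),s["wrist_force"])
p=camera("wrist");pl(p,["jar_floor","guide_top","pin_grip"]);save(p,"w6.png")
p=camera("top");pl(p,["guide_top","pin_grip","jar_floor"])
# station outline at wrist
E
```

```text
8.125 [ 0.54320138 -0.3404757   0.33418648] [[-0.4782, 0.8782, -0.0006], [0.8782, 0.4782, 0.0006], [0.0008, -0.0003, -1.0]] [ 0.71403255  0.5570271  -2.25081941]
jar_floor 0.9 [280. 202.] [ 0.5403 -0.3445  0.018 ]
guide_top 0.55 [286. 286.] [ 0.565  -0.3797  0.084 ]
guide_top 0.74 [345. 220.] [ 0.4913 -0.2087  0.084 ]
pin_grip 0.65 [350. 219.] [ 0.4911 -0.2176  0.109 ]
jar_floor 0.71 [386. 211.] [ 0.5322 -0.3459  0.018 ]
jar_floor 0.18 [368. 216.] [ 0.5154 -0.2905  0.018 ]
```

View pics/w6.png

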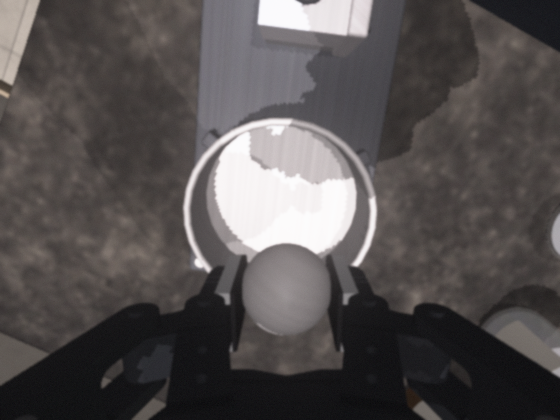

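The jar rim is centred near (280,215) and the floor near (282,198). The axis is within about 3 mm of the tool, so I'll trim and lower.

Request:
play_rows(
  deltas=[
    [[-0.01,-0.02,0.15,0,0,0],[-0.01,-0.02,0.35,0,0,0],[-0.01,-0.02,0.55,0,0,0],[-0.01,-0.02,0.7,0,0,0],[-0.01,-0.02,0.8,0,0,0],[-0.01,-0.02,0.86,0,0,0],[-0.01,-0.02,0.89,0,0,0],[-0.01,-0.02,0.89,0,0,0]],
  ],
)

```text
t: 9.52
eef_pos: [0.5415, -0.3441, 0.2009]
tcp_rot: [0.0, 0.511, 0.859, -0.0]
wrist_force: [0.2, -0.6, -1.0]
finger_gap: 0.0341
grasp_force: 40.7
```

Request:
play_rows(
  deltas=[
    [[0,0,0.008,0,0,0],[0,0,0.016,0,0,0],[0,0,0.022,0,0,0],[0,0,0.028,0,0,0],[0,0,0.028,0,0,0]],
  ],
)

```text
t: 10.15
eef_pos: [0.5413, -0.3439, 0.1963]
tcp_rot: [-0.0, 0.511, 0.859, 0.0]
wrist_force: [-0.8, -0.3, -2.6]
finger_gap: 0.0337
grasp_force: 40.7
```

Not touching yet. I'll go down in 0.5 mm steps.

Request:
play_rows(
  deltas=[
    [[0,0,0.004,0,0,0],[0,0,0.008,0,0,0],[0,0,0.01,0,0,0],[0,0,0.01,0,0,0]],
  ],
)

```text
t: 10.65
eef_pos: [0.5413, -0.344, 0.1951]
tcp_rot: [0.0, 0.511, 0.859, -0.0]
wrist_force: [-0.3, -0.2, 1.2]
finger_gap: 0.0338
grasp_force: 40.7
```

Request:
play_rows(
  deltas=[
    [[0,0,0.003,0,0,0],[0,0,0.004,0,0,0],[0,0,0.004,0,0,0]],
  ],
)

```text
t: 11.02
eef_pos: [0.5414, -0.3441, 0.195]
tcp_rot: [0.0, 0.511, 0.859, -0.0]
wrist_force: [-2.4, -0.6, 5.1]
finger_gap: 0.0336
grasp_force: 41.1
```

The ball touches the floor (+5 N). Opening partway.

Request:
play_rows(
  deltas=[
    [[0,0,0,0,0,0],[0,0,0,0,0,0],[0,0,0,0,0,0],[0,0,0,0,0,0],[0,0,0,0,0,0]],
  ],
  hand=0.35,
)

```text
t: 11.65
eef_pos: [0.5413, -0.344, 0.1942]
tcp_rot: [-0.0, 0.511, 0.859, 0.0]
wrist_force: [0.4, 0.3, 0.1]
finger_gap: 0.0554
grasp_force: 0.0
```

Request:
play_rows(
  deltas=[
    [[0,0,-0.1,0,0,0],[0,0,-0.25,0,0,0],[0,0,-0.5,0,0,0],[0,0,-0.75,0,0,0],[0,0,-1,0,0,0],[0,0,-1,0,0,0]],
  ],
)

```text
t: 12.4
eef_pos: [0.5424, -0.3447, 0.3495]
tcp_rot: [0.004, 0.511, 0.859, -0.0]
wrist_force: [-0.1, -0.2, -0.7]
finger_gap: 0.0558
grasp_force: 0.0
```

```bash
python3 - <<'E'
from h import *
s=read_state();print(s["t"],s["eef_pos"],s["wrist_force"])
p=camera("wrist");Z["ball_center"]=.036;pl(p,["jar_floor","ball_center"]);bbc(p,"ball");save(p,"w7.png")
E
```

```text
12.4 [ 0.54237922 -0.34467329  0.34946705] [-0.13989972 -0.2321447  -0.69503384]
ball_center 0.57 [282. 195.] [ 0.5407 -0.3444  0.036 ]
 bb ball 0.58 [284. 195.  46.  47.] [ 0.5415 -0.3425  0.04  ]
```

View pics/w7.png

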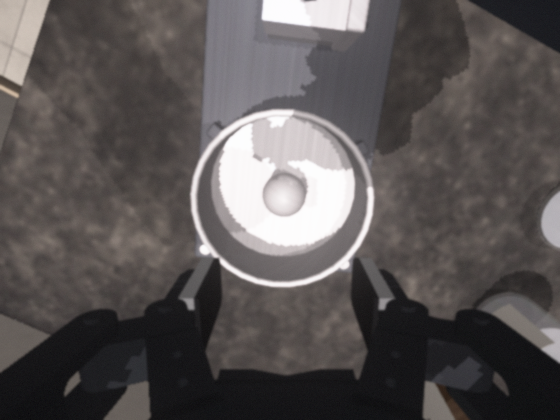

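The ball rests at (284,195) near the middle of the jar floor, released. Next I'll open fully and go above the pin.

Request:
play_rows(
  deltas=[
    [[0.25,0.02,0,0,0,0],[0.5,0.045,0,0,0,0],[0.75,0.07,0,0,0,0],[0.932,0.085,0,0,0,0],[0.932,0.085,0,0,0,0],[0.932,0.085,0,0,0,0],[0.932,0.085,0,0,0,0]],
  ],
  hand=0,
)

```text
t: 13.48
eef_pos: [0.4862, -0.2159, 0.3439]
tcp_rot: [0.0, 0.512, 0.859, -0.0]
wrist_force: [0.8, -0.3, -0.0]
finger_gap: 0.0851
grasp_force: 0.0
```

```bash
python3 - <<'E'
from h import *
s=read_state();print(s["t"],s["eef_pos"],rot(s).round(4).tolist(),s["wrist_force"])
p=camera("wrist");pl(p,["guide_top","pin_grip"]);bbc(p,"pin_grip");save(p,"w8.png")
E
```

```text
13.475 [ 0.48622577 -0.21587696  0.34390242] [[-0.4766, 0.8791, -0.0001], [0.8791, 0.4766, -0.0002], [-0.0002, -0.0001, -1.0]] [ 0.845769   -0.26396337 -0.02493858]
pin_grip 0.96 [291. 225.] [ 0.4874 -0.2119  0.109 ]
 bb pin_grip 0.95 [293. 230.  51.  66.] [ 0.4903 -0.2142  0.109 ]
```

View pics/w8.png

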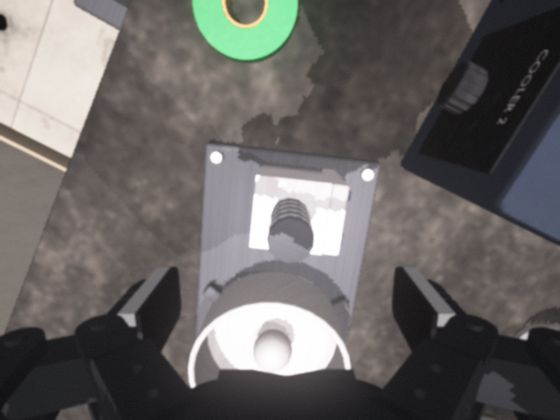

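The head's top disc is at about (291,239), the white block around (298,216), and the ball in the jar at (272,350). Those pixels go through the calibration next.

```bash
python3 - <<'E'
from h import *
p=camera("wrist");s=read_state();print(s["eef_pos"])
print("head top",atz(p,(291,239),.134),"TCPpoint",proj(p,s["eef_pos"]+rot(s)@[0,0,.21]))
for c in((256,177),(348,186),(342,256),(250,249)): print(atz(p,c,.084).round(4))
g=cv2.cvtColor(p["image"],cv2.COLOR_RGB2GRAY)
roi=g[150:275,200:380]
print("jar rim/ball", [b["bbox"] for b in look_for("ball",p)[:1]])
for c in((211,148),(379,164)): print("plate",atz(p,c,.012).round(4))
# pin head silhouettes columns (rows 215-260)
for r in (225,235,240,245,252): print(r,g[r,258:330:3].tolist())
print([int(x) for x in g[225:275:2,291]])
E
```

```text
[ 0.48592434 -0.21547924  0.34411883]
head top [ 0.48718203 -0.21180873  0.134     ] TCPpoint [285.63265154 243.68183575]
[ 0.4558 -0.2005  0.084 ]
[ 0.5116 -0.177   0.084 ]
[ 0.5334 -0.2212  0.084 ]
[ 0.4751 -0.247   0.084 ]
jar rim/ball [[272.8, 350.4, 42.1, 41.4]]
plate [ 0.4119 -0.2103  0.012 ]
plate [ 0.5429 -0.1546  0.012 ]
225 [255, 255, 255, 255, 210, 107, 108, 114, 115, 114, 114, 115, 114, 116, 116, 115, 105, 132, 251, 255, 255, 255, 255, 254]
235 [255, 255, 255, 249, 151, 166, 162, 151, 167, 154, 128, 114, 112, 113, 113, 113, 113, 112, 125, 254, 255, 255, 254, 255]
240 [255, 255, 255, 225, 164, 165, 168, 167, 167, 162, 162, 164, 157, 128, 110, 110, 111, 110, 127, 254, 255, 255, 254, 255]
245 [255, 255, 255, 252, 163, 162, 162, 160, 159, 161, 161, 160, 161, 147, 123, 111, 116, 113, 147, 255, 255, 255, 254, 255]
252 [170, 168, 170, 171, 160, 157, 154, 154, 154, 155, 156, 156, 156, 153, 153, 152, 154, 182, 254, 255, 255, 254, 255, 255]
[115, 113, 115, 113, 112, 114, 135, 160, 161, 161, 160, 159, 156, 155, 155, 152, 151, 151, 147, 133, 119, 118, 116, 117, 119]
```

Request:
play_rows(
  deltas=[
    [[0.012,0.019,0.12,0,0,0],[0.012,0.019,0.27,0,0,0],[0.012,0.019,0.4,0,0,0],[0.012,0.019,0.48,0,0,0],[0.012,0.019,0.5,0,0,0],[0.012,0.019,0.5,0,0,0]],
  ],
)

```text
t: 14.52
eef_pos: [0.4876, -0.2122, 0.2696]
tcp_rot: [0.0, 0.511, 0.859, 0.0]
wrist_force: [0.6, -1.2, 0.0]
finger_gap: 0.0856
grasp_force: 0.0
```

```bash
python3 - <<'E'
from h import *
s=read_state();print(s["t"],s["eef_pos"],rot(s).round(4).tolist())
p=camera("wrist");pl(p,["guide_top","pin_grip"]);bbc(p,"pin_grip")
print("headtop pred",proj(p,[*s["eef_pos"][:2],.134]),proj(p,[*(s["eef_pos"]+rot(s)@[.013,0,0])[:2],.134]),proj(p,[*(s["eef_pos"]+rot(s)@[0,.013,0])[:2],.134]))
g=cv2.cvtColor(p["image"],cv2.COLOR_RGB2GRAY);save(p,"w9.png")
u,v=proj(p,[*s["eef_pos"][:2],.134]).astype(int)
for r in range(v-30,v+31,15): print(r,u-72,g[r,u-72:u+73:4].tolist())
print(v-72,g[v-72:v+73:4,u].tolist())
E
```

```text
14.525 [ 0.48763263 -0.21222196  0.26956455] [[-0.4774, 0.8787, 0.0004], [0.8787, 0.4774, -0.0002], [-0.0004, 0.0003, -1.0]]
pin_grip 0.66 [284. 290.] [ 0.4878 -0.2138  0.109 ]
pin_grip 0.48 [285. 244.] [ 0.4787 -0.1963  0.109 ]
headtop pred [285.40603271 321.84062366] [285.38619711 286.4587966 ] [324.32143915 321.81793144]
291 213 [172, 173, 174, 170, 252, 255, 255, 255, 255, 255, 139, 157, 94, 88, 87, 89, 95, 101, 98, 93, 88, 86, 85, 85, 120, 137, 211, 255, 255, 255, 254, 255, 255, 255, 255, 255, 245]
306 213 [168, 170, 168, 167, 249, 254, 254, 255, 255, 162, 97, 104, 100, 101, 100, 102, 99, 98, 98, 98, 99, 100, 101, 101, 102, 106, 89, 253, 255, 255, 255, 255, 255, 255, 255, 254, 170]
321 213 [164, 137, 106, 96, 97, 99, 104, 113, 110, 98, 97, 98, 98, 97, 94, 91, 93, 94, 94, 94, 94, 94, 95, 96, 97, 98, 101, 102, 117, 124, 152, 167, 166, 167, 169, 164, 167]
336 213 [117, 116, 117, 117, 118, 117, 119, 119, 120, 103, 90, 89, 86, 87, 86, 85, 86, 86, 85, 86, 88, 92, 91, 91, 92, 94, 96, 110, 111, 112, 112, 112, 111, 119, 157, 160, 160]
351 213 [113, 114, 114, 116, 115, 113, 117, 114, 115, 115, 113, 114, 106, 91, 81, 82, 82, 80, 79, 81, 81, 82, 87, 105, 111, 111, 113, 113, 112, 114, 114, 104, 92, 81, 67, 67, 100]
249 [134, 91, 146, 87, 121, 128, 85, 126, 137, 84, 87, 105, 102, 101, 99, 96, 94, 95, 94, 90, 92, 87, 86, 84, 83, 80, 79, 107, 108, 107, 108, 100, 32, 29, 30, 30, 30]
```

The head disc is centred at about (284.7,321), predicted (285.4,321.8), so alignment is under 0.5 mm. Descending 3 mm and closing.

Request:
play_rows(
  deltas=[
    [[0,-0.002,0.02,0,0,0],[0,-0.002,0.02,0,0,0],[0,-0.002,0.02,0,0,0],[0,-0.002,0.02,0,0,0],[0,-0.002,0.02,0,0,0],[0,-0.002,0.02,0,0,0],[0,-0.002,0.02,0,0,0],[0,-0.002,0.02,0,0,0],[0,-0.002,0.02,0,0,0],[0,-0.002,0.02,0,0,0]],
  ],
  hand=1,
  squeeze=50,
)

```text
t: 15.98
eef_pos: [0.4871, -0.2123, 0.2664]
tcp_rot: [-0.0, 0.511, 0.859, -0.0]
wrist_force: [-2.8, -0.2, 4.2]
finger_gap: 0.0248
grasp_force: 49.0
```

```bash
python3 - <<'E'
from h import *
s=read_state();print(s["t"],s["eef_pos"],s["wrist_force"],s["moment"],s["finger_gap"],s["grasp_force"],rot(s).round(4).tolist())
E
```

```text
15.975 [ 0.48706877 -0.21226837  0.26636723] [-2.78975916 -0.18287306  4.2469508 ] [-0.04547365  0.41459684  0.04485941] 0.024842628742505268 48.965436816215515 [[-0.4774, 0.8787, -0.0001], [0.8787, 0.4774, -0.0001], [-0.0, -0.0002, -1.0]]
```

Request:
play_rows(
  deltas=[
    [[0.001,-0.002,-0.01,0,0,0],[0.001,-0.002,-0.025,0,0,0],[0.001,-0.002,-0.04,0,0,0],[0.001,-0.002,-0.04,0,0,0],[0.001,-0.002,-0.04,0,0,0]],
  ],
)

```text
t: 16.6
eef_pos: [0.4868, -0.2123, 0.2722]
tcp_rot: [-0.0, 0.511, 0.859, 0.0]
wrist_force: [0.1, 0.7, -3.0]
finger_gap: 0.0249
grasp_force: 49.1
```

```bash
python3 - <<'E'
from h import *
s=read_state();print(s["t"],s["eef_pos"],s["wrist_force"],s["moment"],s["finger_gap"],s["grasp_force"],rot(s).round(4).tolist())
E
```

```text
16.6 [ 0.48683786 -0.21226437  0.27218021] [ 0.10846486  0.69452894 -2.95318949] [ 0.00622865  0.03993372 -0.00653697] 0.0249473220102843 49.1093784570694 [[-0.4774, 0.8787, -0.0], [0.8787, 0.4774, 0.0], [0.0, -0.0, -1.0]]
```

Side force is near zero and the pin slides freely. Drawing the rest.

Request:
play_rows(
  deltas=[
    [[0,0,-0.02,0,0,0],[0,0,-0.05,0,0,0],[0,0,-0.08,0,0,0],[0,0,-0.11,0,0,0],[0,0,-0.14,0,0,0],[0,0,-0.158,0,0,0],[0,0,-0.158,0,0,0],[0,0,-0.158,0,0,0],[0,0,-0.158,0,0,0]],
  ],
)

```text
t: 17.73
eef_pos: [0.4867, -0.2122, 0.2958]
tcp_rot: [-0.0, 0.511, 0.859, -0.0]
wrist_force: [0.3, 0.8, -2.9]
finger_gap: 0.0246
grasp_force: 49.1
```

```bash
python3 - <<'E'
from h import *
s=read_state();print(s["t"],s["eef_pos"],s["wrist_force"],s["moment"],s["grasp_force"])
p=camera("scene")
for k,z in(("pin_groove",.084),("pin_grip",.139),("guide_top",.084)):
    X=[.4872,-.2123,z]
    print(k,proj(p,X).round(1),[(round(q["score"],2),np.round(q["xy"],1)) for q in place_of(k,p)[:2]])
w=camera("wrist");print([(round(q["score"],2),np.round(q["xy"],1)) for k in("pin_groove","pin_grip") for q in place_of(k,w)[:1]],proj(w,[.4872,-.2123,.084]),proj(w,[.4872,-.2123,.139]))
# groove column in scene image
u,v=proj(p,[.4872,-.2123,.084]).astype(int)
print(u,v-16,cv2.cvtColor(p["image"],cv2.COLOR_RGB2GRAY)[v-16:v+8,u-6:u+7:3].tolist())
E
```

```text
17.725 [ 0.48672569 -0.21222695  0.29575087] [ 0.34957206  0.83196474 -2.8858845 ] [ 0.03503948  0.03120205 -0.02703915] 49.1229110956192
pin_groove [362.1 238.2] [(0.48, array([361.4, 237.1]))]
pin_grip [363.4 215.9] [(0.58, array([367.6, 218. ]))]
guide_top [362.1 238.2] [(0.61, array([366.2, 236.8]))]
[(0.81, array([288.9, 247.6])), (0.92, array([289. , 295.1]))] [286.29360952 243.17673671] [286.4678096  292.06963662]
362 222 [[50, 96, 94, 51, 76], [53, 101, 95, 45, 81], [54, 107, 99, 50, 94], [59, 99, 115, 86, 111], [65, 90, 131, 118, 128], [82, 85, 125, 123, 112], [91, 81, 102, 100, 94], [96, 91, 109, 105, 93], [110, 107, 134, 132, 128], [138, 139, 148, 151, 202], [173, 164, 147, 159, 247], [185, 161, 149, 165, 254], [191, 156, 150, 171, 254], [191, 155, 148, 177, 254], [193, 152, 150, 178, 254], [190, 147, 154, 176, 253], [184, 140, 148, 172, 252], [179, 137, 140, 166, 250], [177, 149, 132, 195, 251], [175, 164, 166, 236, 252], [176, 178, 210, 249, 252], [181, 181, 227, 250, 252], [186, 189, 219, 244, 246], [193, 193, 205, 227, 228]]
```

Request:
play_rows(
  deltas=[
    [[0,0,-0.003,0,0,0],[0,0,-0.003,0,0,0],[0,0,-0.003,0,0,0],[0,0,-0.003,0,0,0]],
  ],
)

```text
t: 18.58
eef_pos: [0.4868, -0.2123, 0.2964]
tcp_rot: [-0.0, 0.511, 0.859, 0.0]
wrist_force: [0.5, 0.0, -2.7]
finger_gap: 0.0248
grasp_force: 49.1
```

```bash
python3 - <<'E'
from h import *
s=read_state();print(s["t"],s["eef_pos"],s["grasp_force"],abs(s["qvel"]).max())
print(finish_job())
E
```

```text
18.575 [ 0.48680739 -0.21226624  0.29640963] 49.12320256233215 0.002066406848907522
the job is handed in; nothing more can be done
None
```

I handed the job in at 18.6 s: the ball was lowered to the jar floor and released there, and the pin is still gripped, drawn straight up 30 mm with its groove level with the guide top.

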